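# Pull the calibration block out of the moisture meter

### The arm

A 6-joint arm with a two-finger parallel gripper is mounted at the origin on the work surface. World frame = base frame: x ahead of the robot, y to its left, z up, the work surface at z = 0. Lengths are in mm, angles in rad, forces in N, time in s.
With the tool pointing down it reaches from about 325 to 775 mm from the base axis. Payload 5.5 kg.
Tool frame: the origin (TCP) lies between the finger pads; the fingertips stand 14 mm ahead of it and the grasp point (between the pads) lies 5 mm behind it; z points along the fingers, y is the line along which they close (so a half turn about z gives the same grasp; the last joint's range is limited). The gripper opens to 85 mm and grips with 20 to 120 N. Pads are 22 mm wide; open, the fingers measure 114 mm over their backs; the gripper's body (76 mm by 85 mm) begins 54 mm behind the grasp point. The pads swing forward as they close: fully open they stand 13 mm farther back than shut.
Start: joints at [1.273, 0.091, 1.231, -0, 1.82, -0.057], TCP at [143.091, 582.702, 245.275] pointing down, gripper open.
Joint ranges: [-2.87, 2.87], [-0.86, 2.18], [0.17, 2.46], [-1.51, 4.65], [0.06, 2.69], [-2.65, 2.65]. Speed limits (rad/s): [2.57, 2.57, 3.01, 3.14, 3.14, 3.14].

### API

Orientations are given as a rotation vector (axis times angle).
In Python, from bench import env gives the robot as it stands. The module is installed in compiled form; this text tells all that it offers. Calls block until the motion is done:
- env.move_pose(position, orientation): joint-space move of the TCP to a pose.
- env.movel(position, feed=150, frame=None): straight line of the TCP; frame=None keeps the orientation; feed is the mean speed in mm/s.
- env.set_joints(angles): joint-space move.
- env.gripper_to(opening): finger opening in mm; the grip force is fixed at half the most; returns when the fingers have stopped.
- env.wait(seconds).
- env.inverse_kinematics(position, orientation): joint angles nearest the present ones, or None.
- env.grab_frame(name): name is "scene" or "top"; returns (picture, depth): 480x640x3 uint8, red, green, blue; 480x640 float32, mm along the optical axis (not along the pixel's ray), 0 where there is no reading.
- env.camera_info(name): a dict with "fx", "fy", "cx", "cy" (pixels), "k1" (the pictures are not rectified: a ray, as slopes to the right and down, at radius r is drawn at 1 + k1 r^2 times it, then the intrinsics apply), "R" (3x3) and "t" (3): a world point X has camera coordinates R X + t. Camera axes: x right, y down, z forward; pixel columns grow to the right and rows downward; lengths in mm; the calibration is good to about 2 mm. A picture is of the moment at which its call begins. camera_info takes no time and is no camera call.
A pose or a line that the arm cannot do raises env.IKError and nothing moves.
- env.hand_in(): hands the job in; it is judged then, once.
Readings, each from a call of its own:
- env.get_time_s(): time.
- env.get_joints(): joint angles.
- env.get_joint_vel(): joint speeds.
- env.get_joint_torque(): joint torques, N m.
- env.get_eef_pos(): TCP position.
- env.get_tcp_rot(): TCP orientation.
- env.get_wrist_force(): force on the tool from outside, world axes, zero at the start.
- env.get_torque(): the same for the moment, N m.
- env.get_opening(): finger opening in mm.
- env.get_grip_force(): force on a finger pad.
Only numpy, scipy, OpenCV 4.12 (cv2) and the standard library are available. Lean on these libraries where they do the work, as an engineer would, in place of code of your own. Each camera call takes 0.05 s, during which the arm holds its last target. There are 200 camera calls.

### The job

Take the T-handled puller key from its wooden stand, put its foot into the slot of the metal calibration block that sits sunk in the moisture meter, and turn it clockwise (seen from above) a quarter turn to its stop so that it grips. Pull the block straight up out of the meter and, without tipping it over, stand it flat inside the empty square tray; let go only once it rests there, leaving the key locked in it. Leave the sieve, the jar and the brush where they are.

Things in the scene. Friction and masses are not known exactly. Their poses are not given: they have to be found in the camera images.
- meter: Fixed grey bench moisture meter, 170 (its x) x 200 (its y) x 75 mm high, with a low black display (top 88 mm above the table) towards -y. Origin: centre of its underside, on the table; z up.
- well (a point): Centre of the floor of the meter's square well (63 x 63 mm, sides along the meter's x and y), 23 mm above the table and at x -15, y +35 mm in the meter; the open mouth is 52 mm higher. Axes as the meter's. Sprung seals inside hold the block with a light drag of a few newtons over its lower half.
- plug: Loose bare aluminium calibration block, 60 x 60 x 50 mm high, 0.3 to 0.55 kg. Origin: centre of its underside; z up. It starts standing on the well's floor, axes along the meter's, its flat top 2 mm below the meter's top, so fingers cannot grip it, and it cannot turn in the well. Its top has a slot, 36 mm along its x, 15 mm wide, through an 8 mm thick lip; open space for the key's foot below.
- plug_top (a point): Centre of the slot's mouth, 50 mm above the block's origin; the space below is 26 mm deep. With the key's collar resting here, a clockwise turn (seen from above) of about 90 degrees, to a stop at 90 to 100, brings the foot's ends under sloping lips that take up most of the play; little torque is needed; anticlockwise is blocked. The block then hangs on the key.
- key: Loose steel puller key, 97 mm tall, 0.2 kg, upright; alike after a half turn. Origin: centre of its foot's underside; z up. Foot 30 mm (x) x 9 mm (y), 8 mm high, with a smaller tip; then a 10 mm neck, a collar 32 mm across (underside 18 mm above the origin), a 14 mm round shank and a T-bar parallel to the foot. Fully in the block, its origin is 32 mm above the block's origin.
- key_bar (a point): Centre of the key's dark flat T-bar, 86 mm above the key's origin: 70 mm long along the key's x, 14 mm thick along its y, 22 mm high; pinch it across the 14 mm.
- stand: Fixed wooden key stand, a block 80 x 80 x 45 mm high with a 30 mm deep slot, 36 mm along its x and 15 mm wide, in the middle of its top. Origin: centre of its underside, on the table. The key starts hanging in it by its collar, axes along the stand's, its origin 27 mm above the table.
- tray: Fixed empty dark square sample tray, floor 125 x 125 mm and 4 mm thick, with flared walls 18 mm high, standing alone (not the 145 x 145 mm, 95 mm high stack of nested trays at the far right of the table). Origin: centre of its underside, on the table.
- tray_in (a point): Centre of the tray's inner floor, 4 mm above the table.
- sieve: Loose round steel sieve pan, 144 mm across, 45 mm high; a bystander. Origin: centre of its underside.
- jar: Loose glass jar with a steel lid, 68 mm across, 110 mm high; a bystander. Origin: centre of its underside.
- brush: Loose brush, 160 mm long, lying on the table beyond the meter; a bystander. Origin: under its middle.
Things that resemble listed ones, but are neither listed nor needed, are in the scene too. Leave any purple look-alike of the key alone.

How it is judged:
By the outcome, as a careful person would: the job done as asked, in the order asked, and still so for the second after the job is handed in, with the robot touching nothing.
It also fails if it takes over 61 s, if anything falls off the work surface, if the arm or the gripper's body presses on something with over 40 N, if the wrist force passes 120 N, or if a joint passes its speed limit or range.

## Working session

There is one attempt and no reset: what is moved stays moved. The work goes in short steps, each a Python script; the robot and the scene stay as the last script left them, time stands still between calls to the robot, and variables do not carry over. Pictures are saved under pics/ and viewed, at most 10 in all, crops included, and the job is handed in when it is done.

```bash
mkdir -p pics
python3 - <<'E'
from bench import env
import cv2,numpy as np
for n in ("scene","top"):
    p,d=env.grab_frame(n); cv2.imwrite(f"pics/{n}0.png",p[:,:,::-1]); np.save(f"pics/{n}0.npy",d)
    print(n,env.camera_info(n),d.min(),d.max())
print(env.get_time_s(),env.get_tcp_rot(),env.get_wrist_force())
E
```

```text
scene {'fx': 507.77103189974895, 'fy': 507.77103189974895, 'cx': 321.6792815693703, 'cy': 239.1420118395151, 'k1': 0.005743593149071816, 'R': array([[ 0.25033509,  0.96815655,  0.00229015],
       [ 0.81483298, -0.20941174, -0.54054966],
       [-0.52285711,  0.13718464, -0.84130899]]), 't': array([-136.85278055, -450.80026769, 1596.81057998])} 0.0 3181.0042
top {'fx': 605.107256161597, 'fy': 605.107256161597, 'cx': 315.9011259280975, 'cy': 249.24873771766934, 'k1': -0.07545983998419584, 'R': array([[-0.02196602, -0.99972321, -0.00842564],
       [-0.99774574,  0.02245555, -0.06323913],
       [ 0.06341083,  0.00701753, -0.99796284]]), 't': array([5.39613800e-01, 5.85486516e+02, 1.31026109e+03])} 0.0 2186.8362
0.1 [-3.77257920e-01 -3.11852219e+00  2.74432102e-03] [0.19896265 0.36211919 0.07767874]
```

View pics/scene0.png

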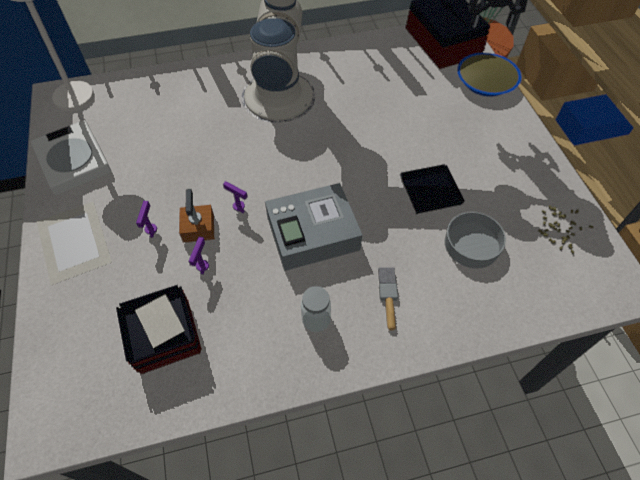

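View pics/top0.png

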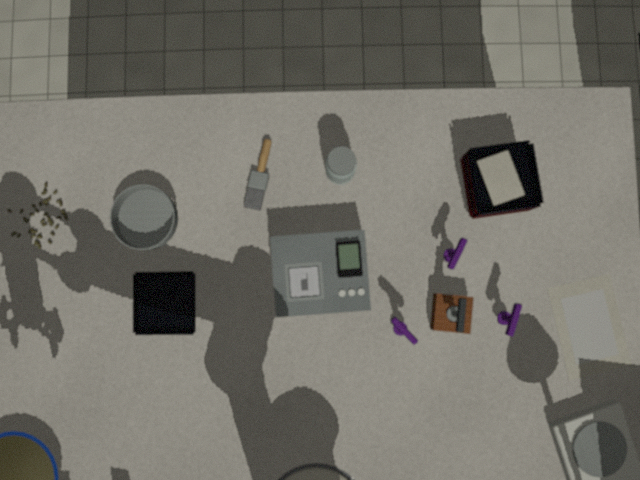

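The key's stand is the wooden block at top (452,313), scene (196,222), holding the only dark-barred T. The purple T's at top (455,253), (404,330) and (510,318) are look-alikes. The meter is at top (320,273), its bright block at (304,282). The lone black tray is at (165,303); the stack at (502,178) isn't it. Next I measure these and confirm with an enlarged crop.

```bash
cat > h.py <<'E'
from bench import env
import cv2,numpy as np
def cam(n):
    c=env.camera_info(n); K=np.array([[c['fx'],0,c['cx']],[0,c['fy'],c['cy']],[0,0,1]])
    return K,np.array([c['k1'],0,0,0,0.]),np.array(c['R']),np.array(c['t'])
def slopes(n,uv):
    K,D,R,t=cam(n); s=cv2.undistortPoints(np.float64(uv).reshape(-1,1,2),K,D).reshape(-1,2)
    return np.c_[s,np.ones(len(s))]
def onplane(n,uv,z):
    K,D,R,t=cam(n); r=slopes(n,uv)@R; C=-R.T@t
    return C+r*((z-C[2])/r[:,2])[:,None]
def cloud(n,d):
    K,D,R,t=cam(n); v,u=np.mgrid[:480,:640]
    s=slopes(n,np.c_[u.ravel(),v.ravel()].astype(float))
    return ((s*d.reshape(-1,1)-t)@R).reshape(480,640,3)
def rect(P):
    (c,s,a)=cv2.minAreaRect(np.float32(P[:,:2])); return np.round(c,1),np.round(s,1),round(a,2)
def big(m):
    n,l,st,_=cv2.connectedComponentsWithStats(m.astype(np.uint8)); return l==1+np.argmax(st[1:,4])
E
python3 - <<'E'
from h import *
for n in ("top","scene"):
    p=cv2.imread(f"pics/{n}0.png"); d=np.load(f"pics/{n}0.npy"); X=cloud(n,d); x,y,z=X[...,0],X[...,1],X[...,2]
    hsv=cv2.cvtColor(p,cv2.COLOR_BGR2HSV); H,S,V=cv2.split(hsv)
    box=lambda a,b,c,e:(np.indices(V.shape)[1]>=a)&(np.indices(V.shape)[1]<b)&(np.indices(V.shape)[0]>=c)&(np.indices(V.shape)[0]<e)
    B={"top":dict(st=(425,480,285,340),me=(262,378,222,325),tr=(125,205,262,345)),"scene":dict(st=(170,222,180,248),me=(258,368,175,275),tr=(395,470,155,220))}[n]
    t=z[(d>0)&box(*B['tr'])]
    st=big(box(*B['st'])&(S>120)&(H<20)); 
    print(n,"table z",np.median(z[d>0]))
    m=st&(z>38)&(z<52); print("stand top",rect(X[m]),np.median(z[m]),m.sum())
    m=big(box(*B['st'])&(z>95)); print("bar",rect(X[m]),np.percentile(z[m],[10,50,90]),m.sum(),np.argwhere(m).mean(0)[::-1])
    m=big(box(*B['me'])&(z>65)&(z<82)); print("meter",rect(X[m]),np.median(z[m]),m.sum())
    m=big(box(*B['me'])&(V>150)&(S<60)); print("bright",rect(X[m]),np.median(z[m]),m.sum())
    m=big(box(*B['tr'])&(V<40)); c=cv2.findContours(m.astype(np.uint8),0,1)[0][0].reshape(-1,2)
    print("tray rim@18",rect(onplane(n,c,18)),"z",np.median(z[m&(d>0)]) if (m&(d>0)).any() else None)
p=cv2.imread("pics/top0.png")
a=cv2.resize(p[225:345,265:475],None,fx=3.8,fy=3.8,interpolation=2); cv2.imwrite("pics/c1.png",cv2.convertScaleAbs(a,alpha=1.4))
E
```

```text
top table z -0.4765595861461978
stand top (array([ 440.5, -302.4]), array([79. , 76.1]), 82.52) 44.99781682420991 803
bar (array([ 452.9, -165.2]), array([294.7,  68.8]), 84.57) [111.79598351 122.46342906 126.34377751] 301 [460.89368771 314.51162791]
meter (array([531.4, -19.3]), array([170.4, 200.5]), 3.03) 74.77471810375954 6592
bright (array([515.1,  10.4]), array([54.2, 61.7]), 4.99) 72.72243615474692 414
tray rim@18 (array([475.7, 325.9]), array([136.4, 134.6]), 89.25) z 4.828134103664897
scene table z -1.071013083361986
stand top (array([ 440.9, -303.4]), array([78.1, 85.5]), 83.91) 44.57484441091458 636
bar (array([ 821.5, -252.6]), array([841.7,  29.6]), 7.78) [109.25665212 122.07065181 125.4428695 ] 191 [188.91623037 202.45549738]
meter (array([532.1, -21. ]), array([175.9, 201.3]), 3.23) 74.51672861049722 4131
bright (array([779.1, -98.8]), array([230.4, 929.2]), 78.71) -0.2543484030377595 2502
tray rim@18 (array([477.9, 324.5]), array([137.4, 140.2]), 89.49) z 4.84459803107166
```

View pics/c1.png

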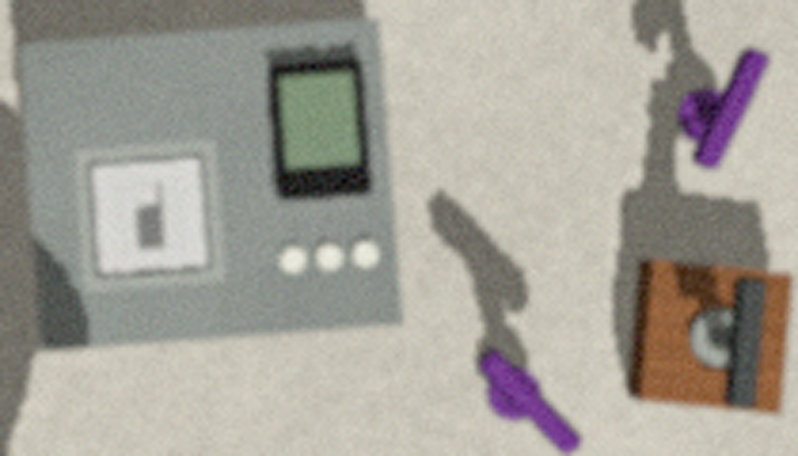

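The crop shows the dark-grey bar at top px (462,314) on the wooden stand, so that's the real key. The purple T's have no stand. The block's slot runs along x at px (305,282). One refinement of the bar and block positions, then move.

Run:
```python
from h import *
from scipy.spatial.transform import Rotation as Ro
for n,bb,bp,me in (("top",(450,475,292,338),(282,325,255,308),(262,378,222,325)),("scene",(182,202,183,222),(302,345,192,225),(258,368,175,275))):
    p=cv2.imread(f"pics/{n}0.png"); d=np.load(f"pics/{n}0.npy"); X=cloud(n,d); x,y,z=X[...,0],X[...,1],X[...,2]
    S,V=cv2.split(cv2.cvtColor(p,cv2.COLOR_BGR2HSV))[1:]
    def box(a,b,c,e): m=np.zeros(V.shape,bool); m[c:e,a:b]=1; return m
    m=big(box(*bb)&(z>117)&(z<132)&(S<90)); print(n,"bar",rect(X[m]),np.median(X[m],0),m.sum())
    m=big(box(*bp)&(V>(135 if n=='top' else 150)))
    c=cv2.convexHull(cv2.findContours(m.astype(np.uint8),0,1)[0][0]).reshape(-1,2); print("plug",rect(onplane(n,c,73)),m.sum())
    s=box(*bp)&~m&cv2.fillConvexPoly(np.zeros(V.shape,np.uint8),c,1).astype(bool); s=big(s); print("slot",rect(onplane(n,np.argwhere(s)[:,::-1],73)),s.sum())
T=Ro.from_rotvec(env.get_tcp_rot()).as_matrix(); print(T.round(3),env.get_eef_pos())
for yaw in (0,np.pi):
  for pos in ((441,-303,200),(514,14,250),(514,14,135),(477,325,240)):
    for tw in (0,-1.7):
      q=env.inverse_kinematics(pos,(Ro.from_euler('z',yaw+tw)*Ro.from_euler('x',np.pi)).as_rotvec()); print(yaw,pos,tw,None if q is None else np.round(q,2))
```

```text
top bar (array([ 439.4, -303.6]), array([13.7, 68. ]), 83.25) [ 439.50109742 -303.09462523  123.05950249] 218
plug (array([515.4,  13.7]), array([57.3, 57.7]), 2.45) 649
slot (array([510.8,  13.7]), array([29.4, 16.4]), 5.92) 98
scene bar (array([ 440.5, -303.9]), array([13.1, 72. ]), 83.71) [ 444.70525228 -304.22087409  122.68353245] 142
plug (array([515.3,  13.2]), array([58.2, 59.2]), 2.94) 373
slot (array([515. ,  13.3]), array([36.6, 15.3]), 0.68) 74
[[-0.971  0.238 -0.001]
 [ 0.238  0.971 -0.002]
 [ 0.    -0.002 -1.   ]] [143.01015736 582.47169678 244.25838162]
0 (441, -303, 200) 0 [-0.67 -0.09  1.49 -0.    1.74  0.91]
0 (441, -303, 200) -1.7 [-0.67 -0.09  1.49 -0.    1.74  2.61]
0 (514, 14, 250) 0 [-0.04 -0.14  1.45 -0.    1.83  1.53]
0 (514, 14, 250) -1.7 None
0 (514, 14, 135) 0 [-0.04 -0.13  1.65 -0.    1.63  1.53]
0 (514, 14, 135) -1.7 None
0 (477, 325, 240) 0 [ 0.54  0.03  1.31 -0.    1.81  2.11]
0 (477, 325, 240) -1.7 [ 0.54  0.03  1.31  0.    1.81 -2.47]
3.141592653589793 (441, -303, 200) 0 [-0.67 -0.09  1.49  0.    1.74 -2.24]
3.141592653589793 (441, -303, 200) -1.7 [-0.67 -0.09  1.49  0.    1.74 -0.54]
3.141592653589793 (514, 14, 250) 0 [-0.04 -0.14  1.45  0.    1.83 -1.61]
3.141592653589793 (514, 14, 250) -1.7 [-0.04 -0.14  1.45 -0.    1.83  0.09]
3.141592653589793 (514, 14, 135) 0 [-0.04 -0.13  1.65  0.    1.63 -1.61]
3.141592653589793 (514, 14, 135) -1.7 [-0.04 -0.13  1.65 -0.    1.63  0.09]
3.141592653589793 (477, 325, 240) 0 [ 0.54  0.03  1.31  0.    1.81 -1.03]
3.141592653589793 (477, 325, 240) -1.7 [ 0.54  0.03  1.31 -0.    1.81  0.67]
```

```bash
cat >> h.py <<'E'
from scipy.spatial.transform import Rotation as Ro
def ori(deg): return (Ro.from_euler('z',np.pi+np.radians(deg))*Ro.from_euler('x',np.pi)).as_rotvec()
def st(*a): print(*a,round(env.get_time_s(),2),np.round(env.get_eef_pos(),1),np.round(env.get_wrist_force(),1),round(env.get_opening(),1),round(env.get_grip_force(),1))
E
python3 - <<'E'
from h import *
o=ori(-6.5)
env.move_pose([440.2,-303.4,210],o); env.gripper_to(50); st()
env.movel([440.2,-303.4,108],feed=80); st()
env.gripper_to(8); st('grip')
env.movel([440.2,-303.4,112],feed=20); st()
env.movel([440.2,-303.4,220],feed=100); st()
env.move_pose([514.9,13.9,225],ori(2.9)); st()
for n in ("top","scene"):
    p,d=env.grab_frame(n); cv2.imwrite(f"pics/{n}1.png",p[:,:,::-1]); np.save(f"pics/{n}1.npy",d)
a=cv2.imread("pics/top1.png")[220:340,240:400]; b=cv2.imread("pics/scene1.png")[120:270,250:400]
cv2.imwrite("pics/c2.png",np.hstack([cv2.resize(a,(500,375)),cv2.resize(b,(300,375))]))
cv2.imwrite("pics/c2.png",np.hstack([cv2.resize(b,(590,590),interpolation=2)]))
E
```

```text
3.81 [ 440.2 -303.3  210. ] [ 0.  -0.2 -0.3] 50.3 0.0
5.23 [ 440.5 -303.6  108.8] [ 0.2  0.2 -0.2] 50.1 0.0
grip 5.65 [ 440.3 -303.5  108.4] [ 0.  -0.2  1.5] 13.3 59.2
6.0 [ 440.1 -303.3  111.8] [-0.1  0.4 -1.8] 12.6 58.7
7.23 [ 440.  -303.2  218.9] [-1.  -0.2 -1.3] 13.1 58.7
8.47 [514.9  13.  224.8] [-0.2 -0.2 -2.4] 13.3 58.7
```

View pics/c2.png

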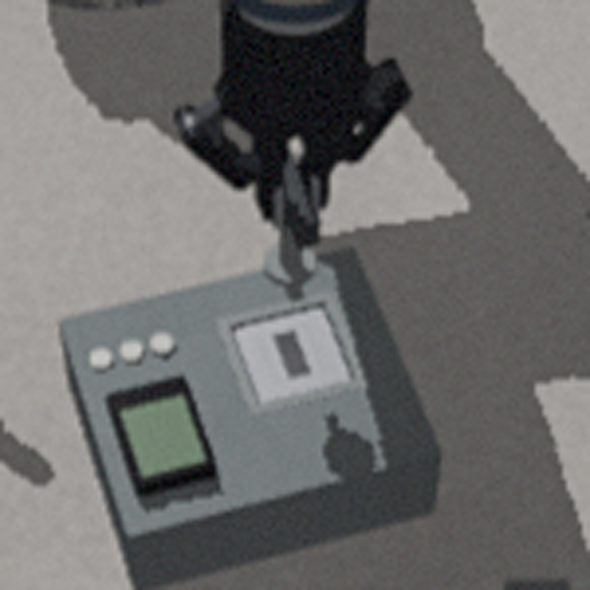

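The key hangs upright in the fingers at crop (295,220), over the slot at crop (293,352). Next I lower it while watching the wrist force.

Run:
```python
from h import *
x,y=515,13.8
env.movel([x,y,162],feed=80); st()
f0=env.get_wrist_force()
for z in np.arange(158,134.9,-2):
    env.movel([x,y,z],feed=25); f=env.get_wrist_force()-f0
    print(z,np.round(f,1),np.round(env.get_torque(),2),np.round(env.get_eef_pos(),1))
    if np.linalg.norm(f)>8: break
st()
```

```text
9.51 [515.3  13.8 162.7] [ 0.4  0.2 -2.1] 13.2 58.7
158.0 [-0.3 -0.1  0.4] [ 0.   -0.01  0.05] [515.   13.8 158. ]
156.0 [-0.8 -0.5 -0.1] [-0.05 -0.02 -0.  ] [514.9  13.8 155.8]
154.0 [-0.1  1.2  0.4] [-0.02 -0.02  0.05] [514.9  13.8 153.8]
152.0 [-0.3 -0.4  0.7] [-0.02  0.01 -0.02] [514.9  13.8 151.8]
150.0 [ 0.3 -0.   1.1] [ 0.01  0.01 -0.  ] [514.9  13.8 149.8]
148.0 [-0.3 -0.1  0.4] [ 0.05 -0.05 -0.01] [514.9  13.8 147.8]
146.0 [ 0.  -0.5  0. ] [ 0.03 -0.02  0.01] [514.9  13.8 145.8]
144.0 [-0.3  1.   0.1] [ 0.07  0.01 -0.02] [514.9  13.8 143.8]
142.0 [-0.4 -0.2  0.5] [-0.02  0.03 -0.04] [514.9  13.8 141.8]
140.0 [ 0.3 -0.2 -0.8] [ 0.02 -0.   -0.01] [514.9  13.8 139.8]
138.0 [-0.6  0.5  0.5] [-0.    0.03  0.05] [514.9  13.8 137.8]
136.0 [-0.4 -1.   2.6] [ 0.   -0.04 -0.01] [515.3  13.8 136.4]
12.57 [515.3  13.8 136.4] [-0.  -0.8  0.4] 13.2 59.0
```

It went in without resistance and the collar touches at 136, as predicted. Now I turn it to the stop, watching the moment.

Run:
```python
from h import *
x,y,z=515,13.8,136
def yaw():
    m=Ro.from_rotvec(env.get_tcp_rot()).as_matrix(); return np.degrees(np.arctan2(-m[1,0],-m[0,0]))
for a in list(range(10,86,15))+list(range(88,104,2)):
    env.move_pose([x,y,z],ori(2.9-a)); t=env.get_torque()
    print(a,round(yaw(),1),np.round(t,2),np.round(env.get_wrist_force(),1))
    if abs(t[2])>0.5 and a>80: break
    if abs(t[2])>1.2: break
st(); print(np.round(env.get_joints(),2))
```

```text
10 -6.9 [ 0.05  0.06 -0.06] [-0.8  0.3  2.6]
25 -21.8 [0.14 0.15 0.  ] [-0.7  0.9  2.6]
40 -36.7 [0.12 0.2  0.04] [-0.3  0.   3.5]
55 -51.7 [ 0.13  0.06 -0.03] [-0.3 -0.1  4.3]
70 -66.7 [ 0.19 -0.01 -0.03] [0.2 0.2 4.7]
85 -81.7 [ 0.12 -0.09 -0.  ] [-0.2 -0.7  5. ]
88 -84.7 [0.07 0.03 0.01] [-1.   0.3  4.8]
90 -86.7 [ 0.12 -0.06 -0.06] [-0.5 -0.1  4.8]
92 -88.7 [ 0.11  0.03 -0.06] [ 0.1 -0.2  5.1]
94 -90.7 [0.11 0.01 0.08] [-0.6  0.6  5.4]
96 -92.7 [0.13 0.12 0.01] [-0.8  0.6  5.8]
98 -94.6 [0.16 0.08 0.24] [-0.6  0.4  6.2]
100 -96.6 [0.1  0.06 0.23] [-0.2  0.5  4. ]
102 -98.6 [0.09 0.12 0.48] [-0.6 -0.8  5.3]
16.65 [515.   13.9 136.3] [-0.6 -0.8  5.3] 12.8 60.1
[-0.04 -0.13  1.64 -0.    1.63  0.11]
```

Run:
```python
from h import *
x,y=515,13.8
env.move_pose([x,y,136],ori(2.9-100)); print(np.round(env.get_torque(),2))
for z in (138,142,150,165,180,195):
    env.movel([x,y,z],feed=40); print(z,np.round(env.get_wrist_force(),1),np.round(env.get_torque(),2))
env.movel([x,y,250],feed=80); st()
p,d=env.grab_frame("scene"); cv2.imwrite("pics/c3.png",cv2.resize(p[100:270,230:400,::-1],(590,590)))
```

```text
[0.14 0.14 0.22]
138 [ 1.9  0.8 -4.9] [ 0.03 -0.55  0.18]
142 [  4.6  -0.6 -10.5] [ 0.09 -0.86  0.25]
150 [ 1.1  0.5 -7.1] [ 0.07 -0.27  0.19]
165 [-1.1  0.4 -2.7] [0.04 0.28 0.17]
180 [-0.8 -0.2 -2.5] [0.01 0.1  0.18]
195 [ 0.1  0.3 -6.1] [-0.03  0.03 -0.01]
20.17 [514.9  13.8 249.4] [-0.2 -0.1 -5.8] 13.1 59.6
```

View pics/c3.png

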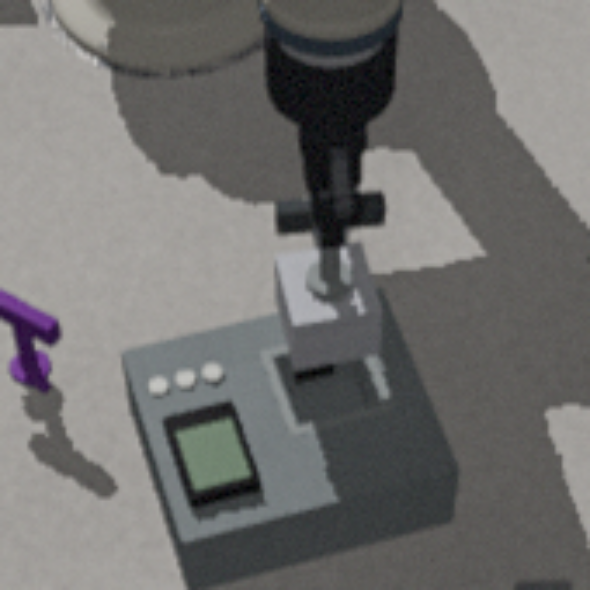

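The block hangs level on the key at crop (325,305), clear of the well. Carrying it to the tray.

Run:
```python
from h import *
x,y=476.5,325.3
env.move_pose([x,y,250],ori(-99)); env.wait(.3); st()
env.movel([x,y,130],feed=80); env.wait(.3); st(); f0=env.get_wrist_force()
for z in np.arange(126,108,-1.0):
    env.movel([x,y,z],feed=15); f=env.get_wrist_force()-f0
    if z<119: print(z,np.round(f,1))
    if f[2]>5.0: break
st(); print(np.round(env.get_torque(),2))
p,d=env.grab_frame("scene"); cv2.imwrite("pics/c4.png",cv2.resize(p[90:240,360:510,::-1],(590,590)))
```

```text
21.72 [477.  324.4 250.1] [-0.8 -0.3 -5.9] 13.1 59.6
23.67 [476.6 325.3 130.2] [ 0.1 -0.3 -6.4] 13.1 59.6
118.0 [1.  0.2 1.6]
117.0 [-0.6  0.2  3.1]
116.0 [-2.7 -0.1 11.3]
26.58 [476.8 325.5 117.3] [-2.7 -0.4  4.8] 13.2 61.1
[-0.11  0.44  0.01]
```

View pics/c4.png

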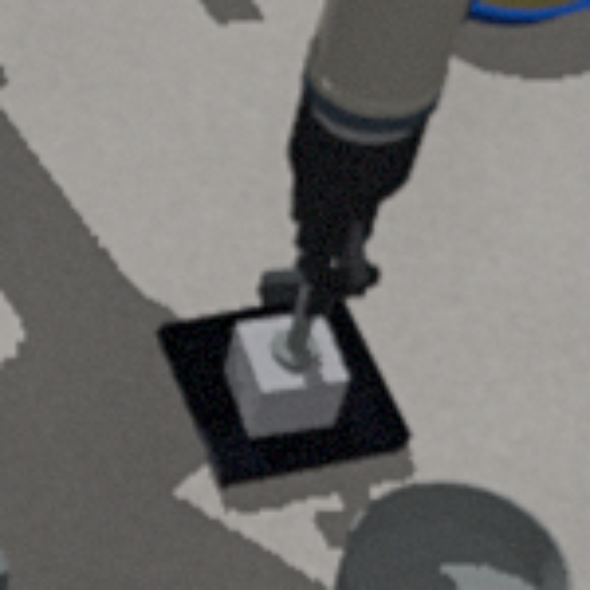

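The block stands flat and centred in the tray at crop (290,375), in contact at the expected height. Letting go.

Run:
```python
from h import *
x,y=476.5,325.3
env.movel([x,y,116.6],feed=10); env.wait(.3); st()
env.gripper_to(40); st()
env.movel([x,y,240],feed=70); st()
env.move_pose([420,120,330],ori(-99)); env.wait(1); st()
for n,(a,b,c,e) in {"scene":(90,290,340,540),"top":(170,370,80,280)}.items():
    p,d=env.grab_frame(n); np.save(f"pics/{n}5.npy",d); cv2.imwrite(f"pics/{n}5.png",p[:,:,::-1])
im=[cv2.imread(f"pics/{n}5.png")[s] for n,s in (("scene",np.s_[130:280,370:520]),("top",np.s_[180:380,80:280]))]
cv2.imwrite("pics/c5.png",np.hstack([cv2.resize(i,(400,400),interpolation=2) for i in im]))
```

```text
27.18 [476.8 325.5 117.3] [-1.7 -0.4  5.7] 13.3 61.1
27.56 [476.4 325.2 116.1] [ 0.4  0.1 -0.1] 40.0 0.0
29.48 [476.4 325.3 239.5] [-0.2 -0.1  0.1] 40.1 0.0
31.39 [420. 120. 330.] [ 0.1 -0.1  0.3] 40.0 0.0
```

View pics/c5.png

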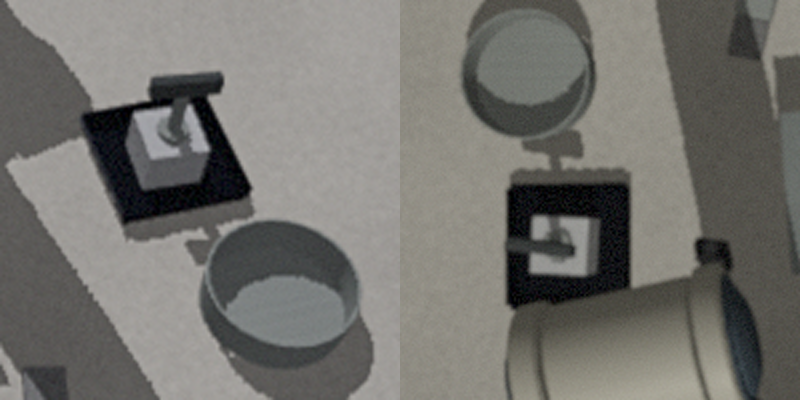

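The block stands flat in the tray (left crop (168,148), right crop (565,245)). The key is upright with its bar across the slot, and the sieve hasn't moved. Handing in.

```bash
python3 -c "
from bench import env
print(env.hand_in())"
```

```text
the job is handed in; nothing more can be done
None
```

The job is handed in: the calibration block stands flat in the square tray with the key turned to its stop and left in it, the robot is clear, and about 31 s of the 61 s were used; no verdict came back.

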